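# Sort the packing bench into its trays

### The arm

A 6-joint arm with a two-finger parallel gripper is mounted at the origin on a cart in front of the work surface, level with it; the furniture and walls round the work are solid. World frame = base frame: x ahead of the robot, y to its left, z up, the work surface at z = 0. Lengths are in mm, angles in rad, forces in N, time in s.
With the tool pointing down it reaches from about 350 to 975 mm from the base axis. Payload 7.1 kg.
Tool frame: the origin (TCP) lies between the finger pads; the fingertips stand 19 mm ahead of it and the grasp point (between the pads) is the TCP; y points along the fingers, z is the direction in which the jaws open and shut, and the axes are right-handed (so a half turn about y gives the same grasp; the last joint's range is limited). The gripper opens to 88 mm and grips with 3 to 60 N. Pads are 20 mm wide; open, the fingers measure 115 mm over their backs; the gripper's body (75 mm by 178 mm) begins 61 mm behind the grasp point.
Start: joints at [1.148, 0.423, 1.63, -0, 1.089, -0.019], TCP at [245.54, 574.73, 241.675] pointing down, gripper open.
Joint ranges: [-3, 3], [-0.9, 2.11], [0.09, 2.58], [-1.31, 4.45], [0.11, 2.69], [-2.54, 2.54]. Speed limits (rad/s): [2.39, 2.39, 3.01, 3.14, 3.14, 3.14].

### API

Orientations are given as a rotation vector (axis times angle).
In Python, from workcell import ctrl gives the robot as it stands.
- The arm moves only by the tool servo_tool, never from a script. Its argument "moves" is text: rows parted by semicolons, each of 6 numbers parted by spaces: the shift along the world's x, y, z in m, then the turn, a rotation vector about the world's x, y, z in degrees. A call has 1 to 8 rows; each row is the pose to reach, as a shift and turn from the pose commanded when the call began; what a row does not reach only later rows make up. A row lasts 1/8 s, in which the tool goes at most 62.5 mm and 10.7 degrees, less where a joint would pass 70% of its speed; a pose out of reach is approached as far as the arm can. A call with a gripper value outside its range is refused whole. "hand" is the closure in counts, from 0 (fully open) to 255 (shut), set as the call begins (left out, the last holds). The fingers move at their own pace and stop on an object; the grip force is fixed at half the most. Time passes only in rows, so rows that repeat a pose let the fingers close. It gives the time, the measured TCP pose, the force and the opening at its end, in the units of the state.
- ctrl.get_obs(): the state, without advancing time (a new reading comes with each control period).
- ctrl.get_image(name): name is "scene" or "top" or "wrist"; returns a dict with "pixels" (400x640x3 uint8, red, green, blue), "depth" (400x640 float32, mm along the optical axis (not along the pixel's ray), 0 where there is no reading), "vertical_fov" (degrees; the focal length in pixels is half the picture's height over the tangent of half this angle, whatever the lens; pixels are square), "cx", "cy" (the principal point, pixels), "xyz" and "attitude" of the camera in the world; the wrist camera has in their place "T_tool_cam" (4x4, takes a point from camera to tool coordinates, whose origin is the TCP and whose axes are the tool frame's). Camera axes: x right, y up, looking along -z (the intrinsics and any distortion apply to the point x, -y, -z); pixel columns grow to the right and rows downward; lengths in mm; the calibration is good to about 2 mm. The wrist camera is an equidistant fisheye: a pixel r from the principal point sees the ray r / f radians off the axis. A picture is of the moment at which its call begins: read the wrist's pose just before it.
- ctrl.close_job(): hands the job in, once; it reports no verdict.
The state is a dict: "t": time; "qpos": joint angles; "qvel": joint speeds; "joint_torque": joint torques, N m; "ee_pos": TCP position; "orientation": TCP orientation; "ft_force": force on the tool from outside, world axes, zero at the start; "moment": the same for the moment, N m; "width": finger opening in mm.
Only numpy, scipy, OpenCV 4.12 (cv2) and the standard library are available. Lean on these libraries where they do the work, as an engineer would, in place of code of your own. Each camera call takes 0.05 s, during which the arm holds its last target.

### The job

Sort the loose things on the bench: the spring clamp, which someone left lying in the wide tray, belongs flat in the narrow tray, and both small cardboard cartons go side by side into the wide tray, each flat on its floor and the same way up as it is now. Stand the paste jar in the large well of the wooden holder and the glue stick upright in its small well, both right down on the well floors. Leave the tape measure and the rubber stamp where they are.

Things in the scene. Friction and masses are not known exactly. Their poses are not given: they have to be found in the camera images.
- carton_tray: the wide tray: open grey plastic tray fixed to the bench, 130 (x) x 200 (y) x 16 mm high outside, walls and floor 4 mm thick, inside 122 x 192 mm. Origin at the centre of its underside, z up; its long side lies along its own y. The clamp lies in it at the start.
- tool_tray: the narrow tray: open bare aluminium tray fixed to the bench, 84 (x) x 170 (y) x 16 mm high outside, walls and floor 4 mm thick, inside 76 x 162 mm. Origin at the centre of its underside, z up; its long side lies along its own y.
- glue_holder: plywood holder block fixed to the bench, 100 (x) x 180 (y) x 26 mm high, with two round wells 20 mm deep (well floors 6 mm above its underside): the large well, 78 mm in diameter, centred at y = -42 mm, and the small well, 44 mm in diameter, centred at y = +46 mm (both x = 0) in its own frame. Origin at the centre of its underside, z up.
- clamp: orange spring clamp lying flat, 24 (x) x 124 (y) x 22 mm high, the jaws and handles 18 mm wide, about 0.06 kg. Origin at the centre of its underside; its length lies along its own y; grip it across its x near the middle.
- large_carton: the larger closed brown cardboard carton, 57 (x) x 94 (y) x 41 mm high, about 0.09 kg. Origin at the centre of its underside, z up.
- small_carton: the smaller closed brown cardboard carton, 52 (x) x 79 (y) x 36 mm high, about 0.09 kg. Origin at the centre of its underside, z up.
- paste_jar: round jar of paste with a green lid, 59 mm in diameter, 70 mm high, about 0.16 kg, standing upright. Origin at the centre of its underside, z up.
- glue_tube: glue stick, a tube with a red cap, 26 mm in diameter, 96 mm high, light, standing upright on its end. Origin at the centre of its underside, z up.
- bench_tape: bystander: yellow tape measure lying flat, 63 x 90 x 38 mm, at the far side of the bench. Origin at the centre of its underside.
- wood_stamp: bystander: wooden-handled rubber stamp standing upright, 29 x 55 x 84 mm, at the far side of the bench. Origin at the centre of its underside.

How it is judged (in metres and radians):
At the end, for the whole second after the job is handed in: Cartons flat in the wide tray, clamp flat in the narrow tray (centres inside the walls), jar in the large well, stick in the small (within 13 mm); undersides within 6 mm of the floors, tilt under 0.1 rad, right way up, at rest; tape measure and rubber stamp within 30 mm of their starts (x of large_carton in the frame of carton_tray between -0.06 and 0.06 m and y of large_carton in the frame of carton_tray between -0.095 and 0.095 m and z of large_carton in the frame of carton_tray between 0 and 0.01 m and angle between each of large_carton, small_carton, clamp, paste_jar, glue_tube's own z axis and vertical below 0.1 rad and linear speed of each of large_carton, small_carton, clamp, paste_jar, glue_tube below 0.02 m/s and x of small_carton in the frame of carton_tray between -0.06 and 0.06 m and y of small_carton in the frame of carton_tray between -0.095 and 0.095 m and z of small_carton in the frame of carton_tray between 0 and 0.01 m and x of clamp in the frame of tool_tray between -0.036 and 0.036 m and y of clamp in the frame of tool_tray between -0.08 and 0.08 m and z of clamp in the frame of tool_tray between 0 and 0.01 m and x of paste_jar in the frame of glue_holder between -0.013 and 0.013 m and y of paste_jar in the frame of glue_holder between -0.055 and -0.029 m and z of paste_jar in the frame of glue_holder between 0 and 0.012 m and x of glue_tube in the frame of glue_holder between -0.013 and 0.013 m and y of glue_tube in the frame of glue_holder between 0.033 and 0.059 m and z of glue_tube in the frame of glue_holder between 0 and 0.012 m and distance of each of bench_tape, wood_stamp from where it was at the start of the episode below 0.03 m); the robot touches nothing.
It fails at once if the tape measure or the rubber stamp is shoved more than 30 mm (distance of any of bench_tape, wood_stamp from where it was at the start of the episode above 0.03 m).
It also fails if it takes over 109 s, if anything falls off the work surface, if the arm or the gripper's body presses on something with over 40 N, if the wrist force passes 120 N, or if a joint passes its speed limit or range.

## Working session

There is one attempt and no reset: what is moved stays moved. The work goes in short steps, Python scripts to look and compute and a tool call to move; the robot and the scene stay as the last step left them, time stands still between calls to the robot, and variables do not carry over. Pictures are saved under pics/ and viewed, and the job is handed in when it is done.

Besides the shell and the picture viewer there is one more tool, called after "Call:" by a JSON object that holds its "api" and its "payload". servo_tool: Moves the arm, as the interface text tells. Its arguments: {"type":"object","properties":{"moves":{"type":"string"},"hand":{"type":"number"}},"required":["moves"]}

```bash
ls; mkdir -p pics; python3 - <<'E'
from workcell import ctrl
import cv2,numpy as np
o=ctrl.get_obs();print(o)
for n in("scene","top"):
    d=ctrl.get_image(n);cv2.imwrite(f"pics/{n}0.png",d["pixels"][:,:,::-1]);np.savez(f"pics/{n}0.npz",**d)
    print({k:v for k,v in d.items() if k not in("pixels","depth")})
E
```

```text
pics
{'t': 0.0, 'qpos': array([ 1.14800659e+00,  4.23831593e-01,  1.63070449e+00,  6.80483023e-06,
        1.08857702e+00, -1.90021890e-02]), 'qvel': array([-2.20649805e-04,  4.10641327e-05,  1.63627833e-03, -1.50832840e-03,
       -8.51799073e-04, -1.33169775e-04]), 'joint_torque': array([-8.49563512e-04, -5.44625974e+01, -2.73666090e+01,  6.42529316e-02,
        2.26377760e-02, -1.45372092e-04]), 'ee_pos': array([245.32295214, 574.26263838, 240.90174964]), 'orientation': array([-1.54897561,  0.31707873, -0.31654312]), 'ft_force': array([-0.52630029, -0.59138007,  0.32397987]), 'moment': array([ 0.0174842 , -0.00409877,  0.06675118]), 'width': 87.83805605813066}
{'vertical_fov': 42.71591429319518, 'cx': 323.33095957237833, 'cy': 197.4958754328732, 'xyz': array([1361.88897735,  685.28992166,  913.50830681]), 'attitude': array([0.42300225, 0.99483945, 2.10493321])}
{'vertical_fov': 50.53286376000679, 'cx': 310.3479886889983, 'cy': 199.1074414522879, 'xyz': array([ 459.75304848,  -12.65794952, 1464.16399276]), 'attitude': array([ 0.07220869, -0.06335434, -1.57296264])}
```

View pics/scene0.png

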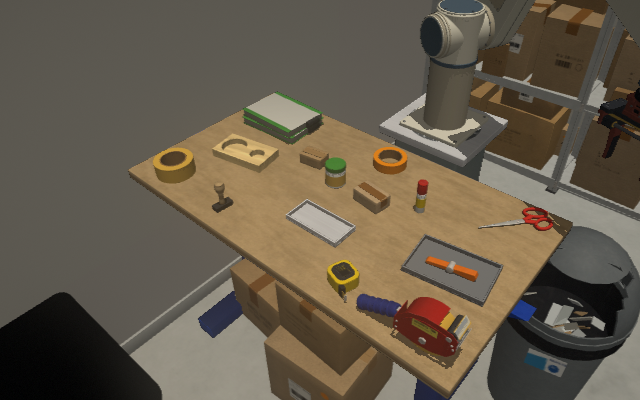

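View pics/top0.png

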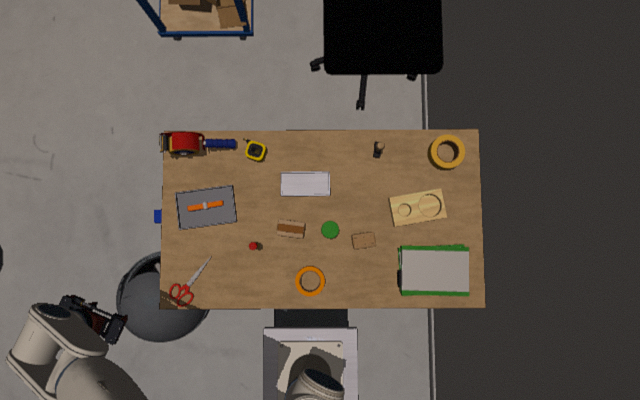

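The scene view has the trays at (320,222) and (452,268), the holder at (245,152), the cartons at (314,157) and (371,197), the jar at (335,172) and the glue stick at (421,197). The top view shows the same layout, with +x up and +y left. Next I'll turn these into world positions using depth.

```bash
cat > h.py <<'E'
import numpy as np,cv2
from scipy.spatial.transform import Rotation as R
def cloud(d):
    D=d["depth"].astype(float);H,W=D.shape
    f=H/2/np.tan(np.radians(float(d["vertical_fov"]))/2)
    u,v=np.meshgrid(np.arange(W),np.arange(H))
    p=np.stack([(u-d["cx"])/f*D,-(v-d["cy"])/f*D,-D],-1)
    P=p@R.from_rotvec(d["attitude"]).as_matrix().T+d["xyz"]
    P[D<=0]=np.nan
    return P
E
python3 - <<'E'
from h import *
for n in("top","scene"):
    d=dict(np.load(f"pics/{n}0.npz"));P=cloud(d);Z=P[...,2]
    b=(P[...,0]>150)&(P[...,0]<900)&(abs(P[...,1])<700)&(abs(Z)<6)
    print(n,"bench z",np.median(Z[b]))
    m=((Z>9)&(Z<150)&(P[...,0]>200)&(P[...,0]<900)&(abs(P[...,1])<700)).astype(np.uint8)
    k,l,s,c=cv2.connectedComponentsWithStats(m)
    for i in range(1,k):
        if s[i,4]<15: continue
        q=P[l==i]; zt=np.percentile(q[:,2],95)
        t=q[q[:,2]>zt-6]
        r=cv2.minAreaRect(t[:,:2].astype(np.float32))
        print(s[i,:5],c[i].round(),"ztop",zt.round(1),"rect",np.round(r[0]),np.round(r[1]),round(r[2],1),d["pixels"][l==i].mean(0).round())
E
```

```text
top bench z -0.9532251898749564
[ 480   97   28  224 3936] [493. 210.] ztop 143.7 rect [ 550. -601.] [697.   6.] 0.0 [55. 52. 50.]
[ 159  131   77   25 1216] [190. 143.] ztop 110.7 rect [769. 439.] [58. 98.] 1.7 [76. 32. 33.]
[428 135  37  35 772] [446. 152.] ztop 51.2 rect [ 742. -469.] [112. 113.] 0.2 [135. 100.  37.]
[243 138  24  24 367] [255. 150.] ztop 39.8 rect [752. 185.] [69. 60.] 74.1 [95. 79. 18.]
[374 142  11  16 126] [378. 149.] ztop 82.5 rect [ 757. -237.] [21. 21.] 63.9 [68. 55. 42.]
[281 172  14   3  24] [287. 172.] ztop 18.8 rect [678.  74.] [ 4. 45.] 0.3 [126. 119. 119.]
[310 172  20  12  30] [323. 174.] ztop 19.0 rect [673. -44.] [76. 30.] 59.4 [152. 147. 151.]
[175 185  57  45 155] [192. 203.] ztop 19.6 rect [558. 361.] [129. 191.] 8.0 [82. 77. 76.]
[281 185  49  12  74] [304. 194.] ztop 19.3 rect [613.  14.] [ 31. 166.] 1.0 [141. 134. 136.]
[231 187   4  21  28] [233. 197.] ztop 19.4 rect [593. 262.] [63.  3.] 8.4 [81. 79. 81.]
[ 389  189   58   38 1091] [415. 208.] ztop 29.7 rect [ 554. -369.] [100. 181.] 10.0 [170. 143.  95.]
[187 201  37  11 199] [205. 206.] z
[... 1478 characters left out ...]
t [431. 183.] [28. 24.] 47.0 [116.  72.  44.]
[212 181  21  30 279] [221. 196.] ztop 81.9 rect [ 762. -234.] [26. 23.] 59.0 [91. 76. 54.]
[353 180  38  32 738] [371. 196.] ztop 42.5 rect [488.  65.] [92. 58.] 80.2 [123.  97.  65.]
[286 199  70  47 409] [321. 222.] ztop 17.3 rect [642.  17.] [ 89. 174.] 0.5 [138. 131. 122.]
[401 234 102  71 697] [453. 268.] ztop 17.7 rect [562. 358.] [137. 201.] 7.5 [89. 84. 78.]
[426 256  52  25 462] [453. 268.] ztop 24.9 rect [566. 371.] [26. 98.] 6.8 [166.  94.  45.]
[327 260  32  41 816] [343. 276.] ztop 38.7 rect [757. 189.] [71. 63.] 73.6 [118.  98.  39.]
[ 357  294  115   63 3694] [422. 322.] ztop 111.5 rect [773. 438.] [ 61. 103.] 3.7 [100.  56.  47.]
```

```bash
cat >> h.py <<'E'
def wcloud(d,o):
    "wrist: fisheye; returns world cloud"
    D=d["depth"].astype(float);H,W=D.shape
    f=H/2/np.tan(np.radians(float(d["vertical_fov"]))/2)
    u,v=np.meshgrid(np.arange(W),np.arange(H))
    x=u-d["cx"];y=v-d["cy"];r=np.hypot(x,y)+1e-9;th=r/f
    t=np.tan(np.minimum(th,1.45))
    p=np.stack([x/r*t*D,-y/r*t*D,-D],-1)
    T=d["T_tool_cam"]
    p=p@T[:3,:3].T+T[:3,3]
    P=p@R.from_rotvec(o["orientation"]).as_matrix().T+o["ee_pos"]
    P[(D<=0)|(th>1.4)]=np.nan
    return P
def wshot(ctrl,name):
    o=ctrl.get_obs();d=ctrl.get_image("wrist")
    cv2.imwrite(f"pics/{name}.png",d["pixels"][:,:,::-1])
    np.savez(f"pics/{name}.npz",**d,**{k:o[k] for k in("ee_pos","orientation")})
    print("t",o["t"],"pos",o["ee_pos"].round(1),"F",o["ft_force"].round(1),"w",round(o["width"],1));A=R.from_rotvec(o["orientation"]).as_matrix();print("tool y",A[:,1].round(3),"jaw yaw deg",np.degrees(np.arctan2(A[1,2],A[0,2])).round(1),"q",o["qpos"].round(2))
    return d,o,wcloud(d,o)
E
python3 - <<'E'
from h import *
from workcell import ctrl
d,o,P=wshot(ctrl,"w0")
print(d["T_tool_cam"].round(3),d["vertical_fov"],d["cx"],d["cy"])
b=np.abs(P[...,2])<15;print(b.sum(),np.median(P[...,2][b]))
A=cloud(dict(np.load("pics/top0.npz")))
print(A[211,187],A[202,224],A[206,205])
E
```

```text
t 0.1 pos [245.4 574.3 241. ] F [-0.1 -0.4  0.4] w 88.1
tool y [-0.001 -0.001 -1.   ] jaw yaw deg 66.9 q [ 1.15  0.42  1.63 -0.    1.09 -0.02]
[[   0.      -0.961   -0.277  -75.598]
 [  -0.       0.277   -0.961 -143.814]
 [   1.       0.      -0.       0.545]
 [   0.       0.       0.       1.   ]] 65.70646984690485 317.7234730339929 198.13685065593506
27515 1.002841802170451
[546.2107419  421.49594219   5.12049965] [577.2456266  294.78764658   1.45531843] [561.72288831 353.86149817  27.46338027]
```

```bash
python3 - <<'E'
import cv2
a=cv2.imread("pics/top0.png")[120:320,150:490];cv2.imwrite("pics/topc.png",cv2.resize(a,None,fx=2.35,fy=2.35,interpolation=cv2.INTER_CUBIC))
E
```

```text
(no output)
```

View pics/topc.png

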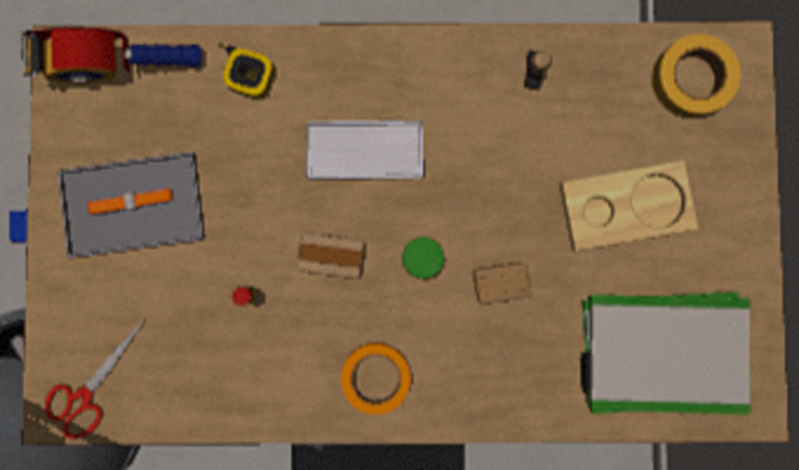

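View pics/w0.png

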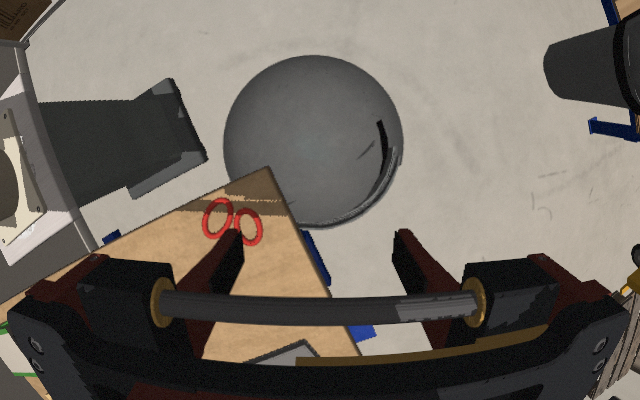

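The close-up shows the clamp in the wide tray at (130,200) and the holder with its small well to the left. I'll move over the clamp and look with the wrist camera.

Call:
{"api": "servo_tool", "payload": {"moves": "0.317 -0.208 -0.06 0 0 -59;0.317 -0.208 -0.06 0 0 -59;0.317 -0.208 -0.06 0 0 -59;0.317 -0.208 -0.06 0 0 -59;0.317 -0.208 -0.06 0 0 -59;0.317 -0.208 -0.06 0 0 -59;0.317 -0.208 -0.06 0 0 -59;0.317 -0.208 -0.06 0 0 -59", "hand": 100}}

```text
t: 1.15
ee_pos: [562.4, 366.3, 181.2]
orientation: [-1.272, 1.109, -1.108]
ft_force: [-0.4, 0.6, -0.2]
width: 53.5
```

```bash
python3 - <<'E'
from h import *
from workcell import ctrl
d,o,P=wshot(ctrl,"w1")
Z=P[...,2];p=d["pixels"].astype(int)
print("bench",np.nanmedian(Z[np.abs(Z)<4]))
m=(p[...,0]>p[...,2]*2)&(p[...,0]>90)&(Z>2)&(Z<35)&(np.hypot(P[...,0]-560,P[...,1]-365)<90)
q=P[m];r=cv2.minAreaRect(q[:,:2].astype(np.float32));print(m.sum(),r,np.percentile(q[:,2],[5,50,95]))
E
```

```text
t 1.15 pos [562.4 366.3 181.2] F [-0.4  0.6 -0.2] w 53.5
tool y [-0.001 -0.    -1.   ] jaw yaw deg 7.8 q [0.56 0.56 1.56 0.   1.02 0.42]
bench 0.7846461990848894
1706 ((567.08740234375, 358.88787841796875), (18.838390350341797, 123.88518524169922), 10.472042083740234) [15.4272539  21.65057442 25.91374582]
```

View pics/w1.png

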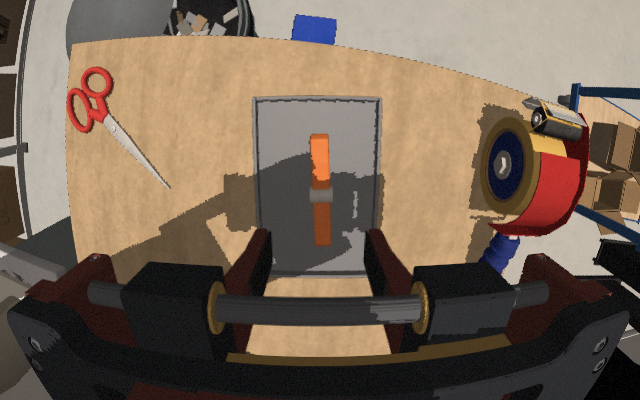

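The wrist view shows the clamp centred at about (320,195), with its long side running up the picture. I measure (566,359) with length 124, which matches the given size. I'll use the same picture to check the tray rim.

```bash
python3 - <<'E'
from h import *
z=dict(np.load("pics/w1.npz"));o=z;P=wcloud(z,o);Z=P[...,2]
m=(Z>11)&(Z<20)&(np.abs(P[...,0]-560)<110)&(np.abs(P[...,1]-365)<130)
p=z["pixels"].astype(int);m&=~((p[...,0]>p[...,2]*1.5))
m[230:]&=False
q=P[m];r=cv2.minAreaRect(q[:,:2].astype(np.float32));print(m.sum(),r,np.percentile(q[:,2],[5,50,95]))
for lo in np.arange(270,470,20):
    s=q[(q[:,1]>lo)&(q[:,1]<lo+20)]
    if len(s): print(lo,s[:,0].min().round(1),s[:,0].max().round(1),len(s))
print(q[:,1].max())
E
```

```text
1674 ((558.2471923828125, 388.2881774902344), (131.10757446289062, 140.78726196289062), 7.8090620040893555) [12.41463184 16.41923933 17.77990967]
310 501.3 631.6 77
330 499.8 631.2 137
350 496.0 629.3 199
370 493.4 626.2 178
390 491.1 622.9 176
410 487.7 619.5 181
430 485.7 617.7 248
450 491.3 615.4 478
465.6552208579259
```

Call:
{"api": "servo_tool", "payload": {"moves": "0.003 -0.007 -0.06 0 0 1.5;0.003 -0.007 -0.12 0 0 1.5;0.003 -0.007 -0.157 0 0 1.5;0.003 -0.007 -0.157 0 0 1.5;0.003 -0.007 -0.157 0 0 1.5"}}

```text
t: 1.82
ee_pos: [564.2, 361.3, 25.1]
orientation: [-1.283, 1.086, -1.086]
ft_force: [0.1, 1.3, 0.7]
width: 53.4
```

Call:
{"api": "servo_tool", "payload": {"moves": "0 0 0 0 0 0;0 0 0 0 0 0;0 0 0 0 0 0;0 0 0 0 0 0", "hand": 255}}

```text
t: 2.33
ee_pos: [565.6, 359.7, 24.7]
orientation: [-1.282, 1.088, -1.088]
ft_force: [-0.4, -0.8, 0.1]
width: 17.3
```

Call:
{"api": "servo_tool", "payload": {"moves": "0 0 0.06 0 0 0;0 0 0.11 0 0 0;0.077 -0.344 0.12 0 0 -9.3;0.077 -0.344 0.12 0 0 -9.3;0.077 -0.344 0.12 0 0 -9.3;0.077 -0.344 0.12 0 0 -9.3;0.077 -0.344 0.12 0 0 -9.3;0.077 -0.344 0.12 0 0 -9.3"}}

```text
t: 3.32
ee_pos: [642.8, 12.7, 144.7]
orientation: [-1.209, 1.21, -1.21]
ft_force: [0.4, -0.9, -0.6]
width: 17.4
```

```bash
python3 - <<'E'
from h import *
from workcell import ctrl
d,o,P=wshot(ctrl,"w2")
Z=P[...,2];p=d["pixels"].astype(int)
m=(Z>11)&(Z<20)&(np.abs(P[...,0]-640)<60)&(np.abs(P[...,1]-16)<110)
q=P[m];r=cv2.minAreaRect(q[:,:2].astype(np.float32));print(m.sum(),r)
for lo in np.arange(-80,110,20):
    s=q[(q[:,1]>lo)&(q[:,1]<lo+20)]
    if len(s): print(lo,s[:,0].min().round(1),s[:,0].max().round(1),len(s))
print(q[:,1].max())
E
```

```text
t 3.325 pos [642.8  12.7 144.7] F [ 0.4 -0.9 -0.6] w 17.4
tool y [ 0. -0. -1.] jaw yaw deg -0.1 q [ 0.    0.56  1.65 -0.    0.93  0.  ]
1973 ((641.5997314453125, 23.960350036621094), (84.66725158691406, 153.3402862548828), 0.5235415697097778)
-60 600.4 684.0 73
-40 600.4 683.8 165
-20 599.6 684.1 194
0 599.7 683.4 219
20 599.6 683.7 227
40 599.4 683.6 232
60 599.3 683.4 234
80 598.7 683.1 603
100 649.6 681.9 26
100.74686941661437
```

View pics/w2.png

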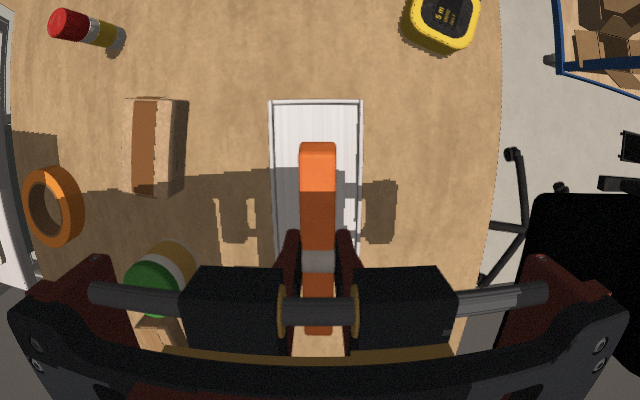

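The wrist view shows the clamp held level between the fingers at (318,200), lined up with the narrow tray at (315,170). Lowering it now.

Call:
{"api": "servo_tool", "payload": {"moves": "-0.001 0.003 -0.06 0 0 0;-0.001 0.003 -0.1 0 0 0;-0.001 0.003 -0.119 0 0 0;-0.001 0.003 -0.119 0 0 0;-0.001 0.003 -0.119 0 0 0"}}

```text
t: 4.0
ee_pos: [642.2, 18.9, 26.3]
orientation: [-1.209, 1.207, -1.209]
ft_force: [-0.4, -0.2, -0.8]
width: 16.8
```

Call:
{"api": "servo_tool", "payload": {"moves": "0 0 0 0 0 0;0 0 0 0 0 0;0 0 0 0 0 0;0 0 0.06 0 0 0;0 0 0.12 0 0 0;0 0 0.12 0 0 0", "hand": 165}}

```text
t: 4.75
ee_pos: [645.0, 18.8, 151.2]
orientation: [-1.202, 1.201, -1.213]
ft_force: [0.3, 0.2, 1.0]
width: 30.8
```

```bash
python3 - <<'E'
from h import *
from workcell import ctrl
d,o,P=wshot(ctrl,"w3")
Z=P[...,2];p=d["pixels"].astype(int)
m=(p[...,0]>p[...,2]*2)&(p[...,0]>90)&(Z>2)&(Z<35)&(np.hypot(P[...,0]-640,P[...,1]-15)<90)
q=P[m];r=cv2.minAreaRect(q[:,:2].astype(np.float32));print(m.sum(),r,np.percentile(q[:,2],[5,50,95]))
E
```

```text
t 4.75 pos [645.   18.8 151.2] F [0.3 0.2 1. ] w 30.8
tool y [ 0.01  0.   -1.  ] jaw yaw deg 0.1 q [0.01 0.56 1.65 0.   0.93 0.01]
2043 ((641.9241943359375, 19.468902587890625), (17.770782470703125, 121.39408111572266), 0.319518119096756) [15.70096126 21.78257132 25.92219974]
```

View pics/w3.png

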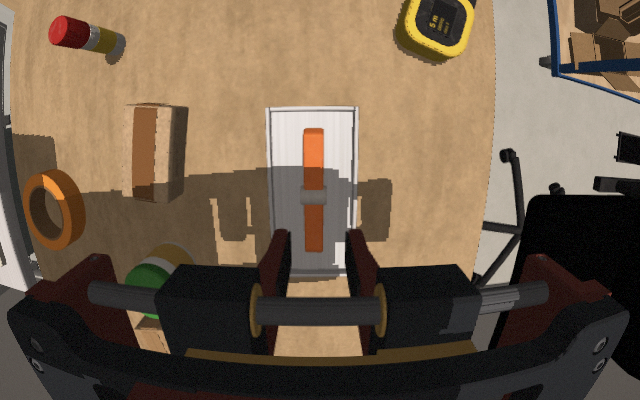

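The clamp lies flat inside the narrow tray, centred at (313,190). The large carton at (155,153) and the stick at (85,35) are in view, so I'll measure both.

```bash
python3 - <<'E'
from h import *
z=dict(np.load("pics/w3.npz"));P=wcloud(z,z);Z=P[...,2]
m=(Z>38)&(Z<47)&(np.hypot(P[...,0]-486,P[...,1]-63)<80); m[:,195:]=0
q=P[m];r=cv2.minAreaRect(q[:,:2].astype(np.float32));print(m.sum(),r,np.percentile(q[:,2],[5,50,95]))
m=(Z>3)&(Z<110)&(np.hypot(P[...,0]-430,P[...,1]-182)<30)
q=P[m];print(m.sum(),q[:,:2].min(0),q[:,:2].max(0),q[:,2].max());q=q[q[:,2]>90];print(cv2.minEnclosingCircle(q[:,:2].astype(np.float32)))
E
```

```text
4623 ((486.9861755371094, 64.43783569335938), (92.06439971923828, 56.06127166748047), 81.93779754638672) [39.28444212 41.1876731  42.89600097]
1974 [417.1538515  169.76241385] [456.30916794 195.99140329] 98.92659662795666
((430.6881103515625, 182.9019775390625), 14.636616706848145)
```

Call:
{"api": "servo_tool", "payload": {"moves": "-0.1545 0.0456 -0.04 0 0 -8;-0.1545 0.0456 -0.04 0 0 -8;-0.1545 0.0456 -0.04 0 0 -8;-0.1545 0.0456 -0.04 0 0 -8;-0.1545 0.0456 -0.09 0 0 -8;-0.1545 0.0456 -0.1127 0 0 -8;-0.1545 0.0456 -0.1127 0 0 -8;-0.1545 0.0456 -0.1127 0 0 -8", "hand": 0}}

```text
t: 5.8
ee_pos: [487.9, 64.2, 33.2]
orientation: [-1.14, 1.31, -1.311]
ft_force: [-0.0, 0.0, 0.7]
width: 88.0
```

Call:
{"api": "servo_tool", "payload": {"moves": "0 0 0 0 0 0;0 0 0 0 0 0;0 0 0 0 0 0;0 0 0 0 0 0;0 0 0 0 0 0", "hand": 255}}

```text
t: 6.42
ee_pos: [487.2, 64.4, 33.3]
orientation: [-1.14, 1.31, -1.311]
ft_force: [-1.8, 0.1, 6.1]
width: 55.2
```

Call:
{"api": "servo_tool", "payload": {"moves": "0 0 0.06 0 0 0;0.01 0.02 0.115 0 0 -5;0.0811 0.2523 0.12 0 0 -74.3;0.0811 0.2523 0.12 0 0 -74.3;0.0811 0.2523 0.12 0 0 -74.3;0.0811 0.2523 0.12 0 0 -74.3;0.0811 0.2523 0.12 0 0 -74.3;0.0811 0.2523 0.12 0 0 -74.3"}}

```text
t: 7.42
ee_pos: [567.6, 317.5, 152.1]
orientation: [-0.246, 2.098, -2.099]
ft_force: [-0.7, -0.2, -0.8]
width: 55.4
```

Call:
{"api": "servo_tool", "payload": {"moves": "0 0 0 0 0 0;0 0 0 0 0 0;0 0 0 0 0 0"}}

```text
t: 7.8
ee_pos: [568.1, 316.4, 153.0]
orientation: [-0.251, 2.095, -2.095]
ft_force: [-0.5, 0.5, -0.5]
width: 55.0
```

```bash
python3 - <<'E'
from h import *
from workcell import ctrl
d,o,P=wshot(ctrl,"w4")
E
```

```text
t 7.8 pos [568.1 316.4 153. ] F [-0.5  0.5 -0.5] w 55.0
tool y [-0. -0. -1.] jaw yaw deg -76.3 q [0.49 0.56 1.63 0.   0.95 1.82]
```

View pics/w4.png

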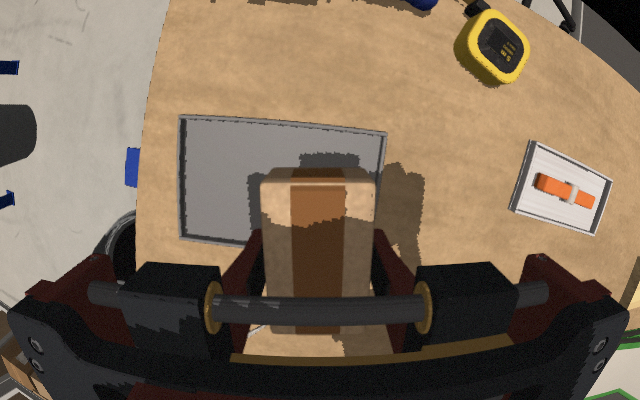

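The carton is held level at (318,230) above the right end of the wide tray. The yaw is about 6° short because the turn was capped, so I'll correct that while lowering.

Call:
{"api": "servo_tool", "payload": {"moves": "0 0 -0.05 0 0 -5.7;0 0 -0.1 0 0 -5.7;0 0 -0.115 0 0 -5.7;0 0 -0.115 0 0 -5.7;0 0 -0.115 0 0 -5.7;0 0 -0.115 0 0 -5.7"}}

```text
t: 8.6
ee_pos: [568.7, 317.0, 39.0]
orientation: [-0.146, 2.15, -2.149]
ft_force: [0.0, 0.3, -0.3]
width: 55.2
```

Call:
{"api": "servo_tool", "payload": {"moves": "0 0 0 0 0 0;0 0 0 0 0 0;0 0 0 0 0 0;0 0 0.06 0 0 0;0 0 0.12 0 0 0;0 0 0.12 0 0 0;0 0 0.12 0 0 0", "hand": 50}}

```text
t: 9.48
ee_pos: [567.8, 316.5, 157.8]
orientation: [-0.148, 2.15, -2.15]
ft_force: [0.2, 0.2, -0.9]
width: 70.3
```

```bash
python3 - <<'E'
from h import *
from workcell import ctrl
d,o,P=wshot(ctrl,"w5")
Z=P[...,2]
m=(Z>38)&(Z<52)&(np.hypot(P[...,0]-568,P[...,1]-316)<80)
m[240:]=0
q=P[m];r=cv2.minAreaRect(q[:,:2].astype(np.float32));print(m.sum(),r,np.percentile(q[:,2],[5,50,95]))
E
```

```text
t 9.475 pos [567.8 316.5 157.8] F [ 0.2  0.2 -0.9] w 70.3
tool y [-0. -0. -1.] jaw yaw deg -82.1 q [0.49 0.56 1.63 0.   0.96 1.92]
5762 ((572.1968994140625, 317.9707336425781), (83.14561462402344, 55.5320930480957), 8.280669212341309) [43.27269292 45.26789613 46.90492323]
```

View pics/w5.png

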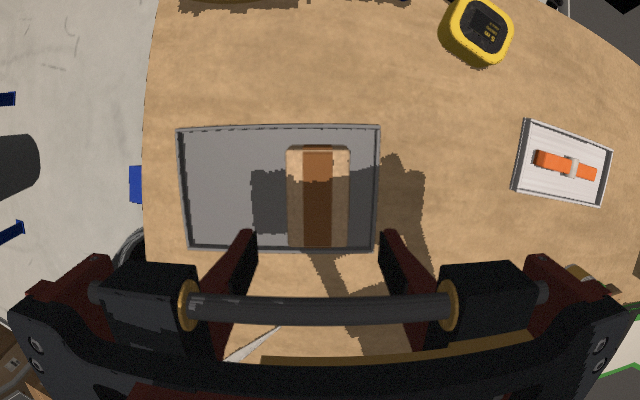

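The large carton sits flat in the tray at (318,197), right of centre, with its top at 45 mm. Next is the small carton.

Call:
{"api": "servo_tool", "payload": {"moves": "-0.122 -0.4986 0.01 0 0 90.7;-0.122 -0.4986 0.01 0 0 90.7;-0.122 -0.4986 0.01 0 0 90.7;-0.122 -0.4986 0.01 0 0 90.7;-0.122 -0.4986 0.01 0 0 90.7;-0.122 -0.4986 0.01 0 0 90.7;-0.122 -0.4986 0.01 0 0 90.7;-0.122 -0.4986 0.01 0 0 90.7", "hand": 0}}

```text
t: 10.52
ee_pos: [457.3, -135.0, 165.5]
orientation: [-1.192, 1.241, -1.236]
ft_force: [-0.4, 0.2, -0.2]
width: 88.1
```

Call:
{"api": "servo_tool", "payload": {"moves": "0 0 0 0 0 5;0 0 0 0 0 5;0 0 0 0 0 5"}}

```text
t: 10.9
ee_pos: [458.6, -133.1, 166.2]
orientation: [-1.229, 1.18, -1.177]
ft_force: [0.3, 0.0, 0.4]
width: 88.1
```

```bash
python3 - <<'E'
from h import *
from workcell import ctrl
d,o,P=wshot(ctrl,"w6")
Z=P[...,2]
m=(Z>32)&(Z<42)&(np.hypot(P[...,0]-446,P[...,1]+182)<80)
m[240:]=0
q=P[m];r=cv2.minAreaRect(q[:,:2].astype(np.float32));print(m.sum(),r,np.percentile(q[:,2],[5,50,95]))
m=(Z>64)&(Z<78)&(np.hypot(P[...,0]-482,P[...,1]+67)<50)
q=P[m];print(m.sum(),cv2.minEnclosingCircle(q[:,:2].astype(np.float32)))
E
```

```text
t 10.9 pos [ 458.6 -133.1  166.2] F [0.3 0.  0.4] w 88.1
tool y [-0.002  0.001 -1.   ] jaw yaw deg 2.4 q [-0.31  0.32  2.01  0.    0.81 -0.35]
1782 ((442.66961669921875, -160.6136016845703), (52.91775894165039, 35.57107925415039), 1.9126373529434204) [33.77821333 36.12664162 37.79138287]
4371 ((482.3135070800781, -67.25128173828125), 29.841917037963867)
```

View pics/w6.png

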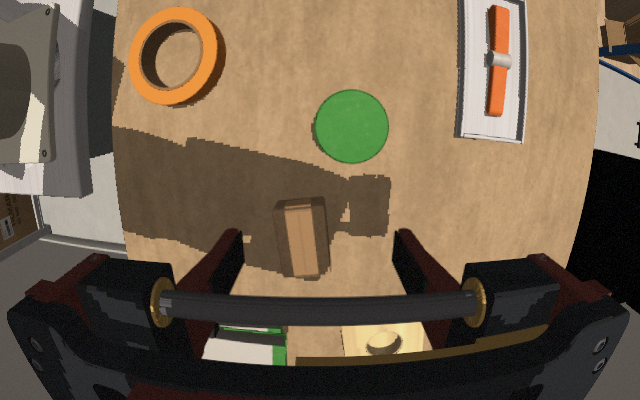

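```bash
python3 - <<'E'
from h import *
z=dict(np.load("pics/w6.npz"));P=wcloud(z,z);Z=P[...,2]
m=(Z>33)&(Z<40)
m[:190]=0;m[285:]=0;m[:,:265]=0;m[:,340:]=0
q=P[m];r=cv2.minAreaRect(q[:,:2].astype(np.float32));print(m.sum(),r)
m=(Z>22)&(Z<34);m[:300]=0;q=P[m];print(m.sum(),q.min(0),q.max(0))
E
```

```text
3543 ((445.2515869140625, -182.28306579589844), (50.66499710083008, 78.03352355957031), 7.4546918869018555)
2853 [-345.99965007 -646.41245764   22.00836248] [1433.63365992 -286.14021347   33.9581033 ]
```

Call:
{"api": "servo_tool", "payload": {"moves": "-0.0132 -0.0491 -0.02 0 0 5.3;-0.0132 -0.0491 -0.08 0 0 5.3;-0.0132 -0.0491 -0.13 0 0 5.3;-0.0132 -0.0491 -0.136 0 0 5.3;-0.0132 -0.0491 -0.136 0 0 5.3;-0.0132 -0.0491 -0.136 0 0 5.3"}}

```text
t: 11.7
ee_pos: [447.2, -183.0, 32.8]
orientation: [-1.269, 1.106, -1.111]
ft_force: [0.3, 0.8, -1.1]
width: 88.3
```

Call:
{"api": "servo_tool", "payload": {"moves": "0 0 0 0 0 0;0 0 0 0 0 0;0 0 0 0 0 0;0 0 0 0 0 0;0 0 0.06 0 0 0;0 0 0.12 0 0 0;0 0 0.12 0 0 0", "hand": 255}}

```text
t: 12.58
ee_pos: [448.4, -183.9, 154.9]
orientation: [-1.267, 1.102, -1.115]
ft_force: [0.4, 0.2, -1.3]
width: 50.4
```

Call:
{"api": "servo_tool", "payload": {"moves": "0.109 0.584 0 0 0 89;0.109 0.584 0 0 0 89;0.109 0.584 0 0 0 89;0.109 0.584 0 0 0 89;0.109 0.584 0 0 0 89;0.109 0.584 0 0 0 89;0.109 0.584 0 0 0 89;0.109 0.584 0 0 0 89"}}

```text
t: 13.58
ee_pos: [536.8, 310.4, 149.2]
orientation: [-1.571, -0.054, 0.057]
ft_force: [0.5, -0.3, -0.6]
width: 50.7
```

Call:
{"api": "servo_tool", "payload": {"moves": "0 0.02 0 0 0 0;0 0.02 0 0 0 0;0 0.02 0 0 0 0"}}

```text
t: 13.95
ee_pos: [536.8, 326.8, 150.1]
orientation: [-1.572, -0.047, 0.05]
ft_force: [-0.2, -0.4, -0.3]
width: 50.9
```

```bash
python3 - <<'E'
from h import *
from workcell import ctrl
d,o,P=wshot(ctrl,"w7")
E
```

```text
t 13.95 pos [536.8 326.8 150.1] F [-0.2 -0.4 -0.3] w 50.9
tool y [-0.002 -0.002 -1.   ] jaw yaw deg 93.6 q [ 0.53  0.54  1.68 -0.    0.92 -1.1 ]
```

View pics/w7.png

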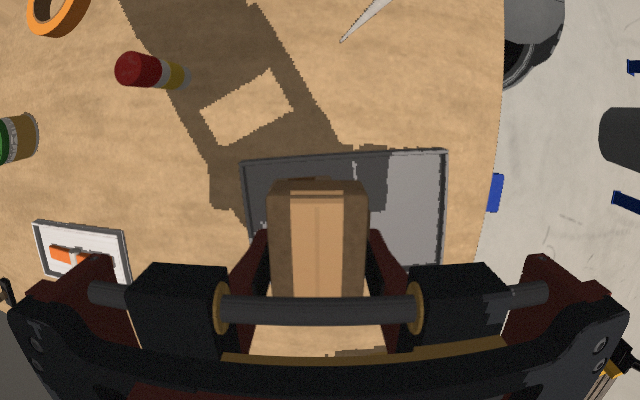

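The small carton is held level at (318,240). It still needs (+20,+74) mm and about 4° of turn to reach its spot.

Call:
{"api": "servo_tool", "payload": {"moves": "0.0198 0.074 0 0 0 4.2;0.0198 0.074 0 0 0 4.2;0.0198 0.074 0 0 0 4.2;0.0198 0.074 -0.06 0 0 4.2;0.0198 0.074 -0.1 0 0 4.2;0.0198 0.074 -0.1 0 0 4.2;0.0198 0.074 -0.1 0 0 4.2"}}

```text
t: 14.88
ee_pos: [558.1, 402.2, 52.6]
orientation: [-1.568, -0.108, 0.106]
ft_force: [0.6, -0.1, 0.1]
width: 50.6
```

Call:
{"api": "servo_tool", "payload": {"moves": "0 0 -0.012 0 0 0;0 0 -0.0155 0 0 0;0 0 -0.0155 0 0 0;0 0 -0.0155 0 0 0"}}

```text
t: 15.38
ee_pos: [557.5, 402.9, 35.8]
orientation: [-1.568, -0.108, 0.108]
ft_force: [0.1, 0.7, -0.5]
width: 50.9
```

Call:
{"api": "servo_tool", "payload": {"moves": "0 0 0 0 0 0;0 0 0 0 0 0;0 0 0 0 0 0;0 0 0.06 0 0 0;0 0 0.13 0 0 0;0 0 0.13 0 0 0;0 0 0.13 0 0 0", "hand": 62}}

```text
t: 16.25
ee_pos: [557.4, 402.8, 166.0]
orientation: [-1.568, -0.109, 0.107]
ft_force: [0.4, -0.6, 0.3]
width: 66.5
```

```bash
python3 - <<'E'
from h import *
from workcell import ctrl
d,o,P=wshot(ctrl,"w8")
Z=P[...,2]
m=(Z>34)&(Z<50)&(np.hypot(P[...,0]-560,P[...,1]-360)<130)
m[262:]=0
k,l,s,c=cv2.connectedComponentsWithStats(m.astype(np.uint8))
for i in range(1,k):
  if s[i,4]>300:
    q=P[l==i];print(s[i],cv2.minAreaRect(q[:,:2].astype(np.float32)),np.percentile(q[:,2],[5,50,95]))
E
```

```text
t 16.25 pos [557.4 402.8 166. ] F [ 0.4 -0.6  0.3] w 66.5
tool y [ 0.001  0.001 -1.   ] jaw yaw deg 97.9 q [ 0.61  0.6   1.53 -0.    1.01 -1.1 ]
[ 194  143   63   98 5264] ((567.3814086914062, 317.9341125488281), (93.73094177246094, 55.19771957397461), 7.576083660125732) [41.94991081 45.26624828 46.9700829 ]
[ 289  153   57   82 4371] ((558.0615234375, 402.8485412597656), (77.60033416748047, 50.38424301147461), 8.272433280944824) [38.14284011 40.26891296 41.87116881]
```

View pics/w8.png

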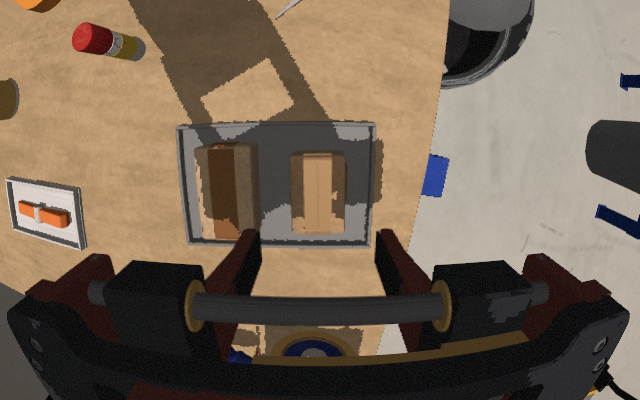

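Both cartons are flat and side by side, with tops at 45 and 40 mm. The red-capped stick at (108,40) is next.

Call:
{"api": "servo_tool", "payload": {"moves": "-0.1269 -0.22 0.005 0 0 -85;-0.1269 -0.22 0.005 0 0 -85;-0.1269 -0.22 0.005 0 0 -85;-0.1269 -0.22 0.005 0 0 -85;-0.1269 -0.22 0.005 0 0 -85;-0.1269 -0.22 0.005 0 0 -85;-0.1269 -0.22 0.005 0 0 -85;-0.1269 -0.22 0.005 0 0 -85", "hand": 30}}

```text
t: 17.3
ee_pos: [429.1, 182.2, 168.7]
orientation: [-1.308, 1.049, -1.045]
ft_force: [0.3, 0.4, -0.8]
width: 77.7
```

Call:
{"api": "servo_tool", "payload": {"moves": "0 0 0 0 0 0;0 0 0 0 0 0"}}

```text
t: 17.55
ee_pos: [429.8, 182.5, 169.6]
orientation: [-1.31, 1.041, -1.039]
ft_force: [0.3, -0.3, 0.2]
width: 77.4
```

```bash
python3 - <<'E'
from h import *
from workcell import ctrl
d,o,P=wshot(ctrl,"w9")
Z=P[...,2]
m=(Z>90)&(Z<105)&(np.hypot(P[...,0]-430,P[...,1]-182)<30)
q=P[m];print(m.sum(),cv2.minEnclosingCircle(q[:,:2].astype(np.float32)))
E
```

```text
t 17.55 pos [429.8 182.5 169.6] F [ 0.3 -0.3  0.2] w 77.4
tool y [-0.002 -0.001 -1.   ] jaw yaw deg 13.1 q [ 0.38  0.3   2.02 -0.    0.82  0.15]
968 ((429.5755615234375, 184.05929565429688), 13.365764617919922)
```

View pics/w9.png

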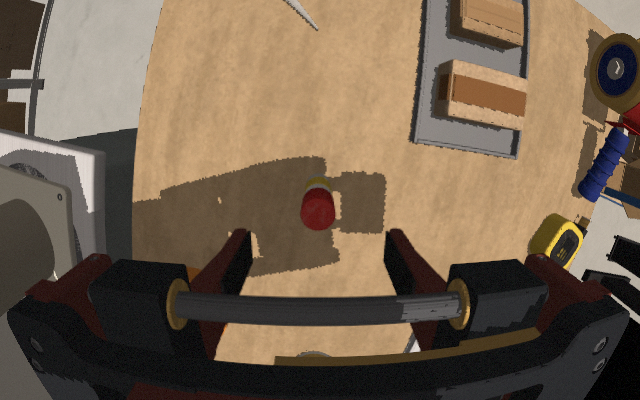

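The stick is at (318,207), between the fingers. Descending to grip it.

Call:
{"api": "servo_tool", "payload": {"moves": "0 0.001 -0.05 0 0 0;0 0.001 -0.1 0 0 0;0 0.001 -0.109 0 0 0;0 0.001 -0.109 0 0 0;0 0.001 -0.109 0 0 0"}}

```text
t: 18.23
ee_pos: [431.6, 184.2, 63.0]
orientation: [-1.305, 1.04, -1.042]
ft_force: [-0.1, -0.0, 1.1]
width: 77.2
```

Call:
{"api": "servo_tool", "payload": {"moves": "0 0 0 0 0 0;0 0 0 0 0 0;0 0 0 0 0 0;0 0 0 0 0 0", "hand": 255}}

```text
t: 18.73
ee_pos: [430.4, 183.8, 61.6]
orientation: [-1.307, 1.042, -1.042]
ft_force: [0.5, 0.6, 0.3]
width: 40.7
```

Call:
{"api": "servo_tool", "payload": {"moves": "0 0 0.06 0 0 0;0 0 0.12 0 0 0;0.117 -0.508 0.12 0 0 -3;0.117 -0.508 0.12 0 0 -3;0.117 -0.508 0.12 0 0 -3;0.117 -0.508 0.12 0 0 -3;0.117 -0.508 0.12 0 0 -3;0.117 -0.508 0.12 0 0 -3"}}

```text
t: 19.73
ee_pos: [514.7, -183.8, 181.5]
orientation: [-1.286, 1.081, -1.081]
ft_force: [1.5, -0.1, -0.1]
width: 0.6
```

Call:
{"api": "servo_tool", "payload": {"moves": "0.04 -0.2 0 0 0 0;0.04 -0.2 0 0 0 0;0 0 0 0 0 0"}}

```text
t: 20.1
ee_pos: [528.2, -251.7, 181.1]
orientation: [-1.281, 1.086, -1.094]
ft_force: [0.8, 1.6, -0.6]
width: 0.4
```

The grip failed. The fingers had only closed to 40.7 mm when I lifted, because I batched the lift without checking the width. I'll look for the stick.

```bash
python3 - <<'E'
from h import *
from workcell import ctrl
for n in("top","scene"):
    d=ctrl.get_image(n);cv2.imwrite(f"pics/{n}1.png",d["pixels"][:,:,::-1]);np.savez(f"pics/{n}1.npz",**d)
    P=cloud(d);Z=P[...,2];m=(Z>8)&(np.hypot(P[...,0]-430,P[...,1]-182)<70)
    q=P[m];print(n,m.sum(),q.min(0),q.max(0));t=q[q[:,2]>q[:,2].max()-8];print(cv2.minAreaRect(t[:,:2].astype(np.float32)))
E
```

```text
top 79 [414.65345354 137.22068045   8.40930341] [440.18982645 219.28213743 100.70308774]
((425.9234619140625, 181.18869018554688), (22.564584732055664, 23.155881881713867), 0.5732246041297913)
scene 302 [418.40010746 169.87107209   8.22051582] [447.46348295 197.99759805  98.72881214]
((431.3564147949219, 183.76763916015625), (26.54388999938965, 22.972043991088867), 33.72368240356445)
```

View pics/scene1.png

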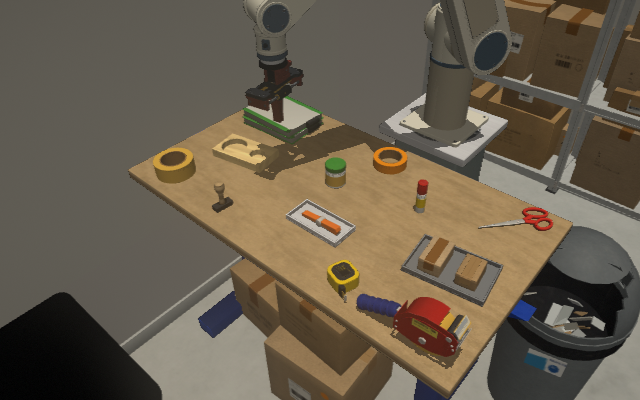

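The stick is still upright in place at (421,197). Since the arm is near the holder, I'll measure its wells now.

Call:
{"api": "servo_tool", "payload": {"moves": "0.025 -0.06 0.06 0 0 0;0.025 -0.06 0.06 0 0 0;0.025 -0.06 0.06 0 0 0;0.025 -0.06 0.06 0 0 0", "hand": 0}}

```text
t: 20.7
ee_pos: [550.8, -301.8, 240.2]
orientation: [-1.286, 1.083, -1.079]
ft_force: [-0.2, 0.8, 0.8]
width: 36.9
```

```bash
python3 - <<'E'
from h import *
from workcell import ctrl
d,o,P=wshot(ctrl,"w10")
Z=P[...,2]
m=(Z>22)&(Z<31)&(np.hypot(P[...,0]-556,P[...,1]+368)<130)
m=m.astype(np.uint8);k,l,s,c=cv2.connectedComponentsWithStats(m)
for i in range(1,k):
  if s[i,4]>500:
    q=P[l==i];print(s[i],cv2.minAreaRect(q[:,:2].astype(np.float32)),np.percentile(q[:,2],[5,50,95]))
f=(Z>2)&(Z<15)&(np.hypot(P[...,0]-548,P[...,1]+323)<24)
q=P[f];print("small",f.sum(),cv2.minEnclosingCircle(q[:,:2].astype(np.float32)),np.median(q[:,2]))
f=(Z>2)&(Z<15)&(np.hypot(P[...,0]-563,P[...,1]+409)<42)
q=P[f];print("large",f.sum(),cv2.minEnclosingCircle(q[:,:2].astype(np.float32)) if len(q) else 0)
E
```

```text
t 20.7 pos [ 550.8 -301.8  240.2] F [-0.2  0.8  0.8] w 36.9
tool y [-0.002  0.001 -1.   ] jaw yaw deg 9.9 q [-0.52  0.43  1.62  0.    1.09 -0.69]
[ 270  157   86  134 6689] ((556.4085693359375, -368.239013671875), (100.95954895019531, 180.4754638671875), 9.950064659118652) [25.2759136  26.72568872 27.96309525]
small 893 ((548.8577880859375, -324.68804931640625), 22.49272346496582) 6.862794669719534
large 2177 ((564.2051391601562, -413.09674072265625), 38.07206344604492)
```

View pics/w10.png

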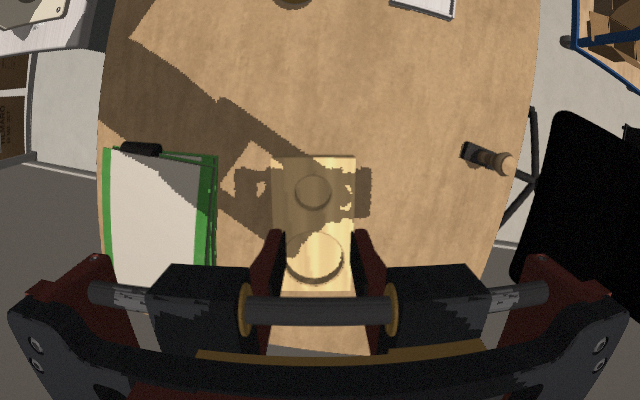

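The holder shows at (313,220), with the small well at (313,192) and the large well at (315,258). It measures 101 x 180 mm, as given. I'll get the jar next.

Call:
{"api": "servo_tool", "payload": {"moves": "-0.0685 0.2347 -0.09 0 0 0;-0.0685 0.2347 -0.09 0 0 0;-0.0685 0.2347 -0.09 0 0 0;-0.0685 0.2347 -0.09 0 0 0;-0.0685 0.2347 -0.09 0 0 0;-0.0685 0.2347 -0.09 0 0 0;-0.0685 0.2347 -0.09 0 0 0"}}

```text
t: 21.62
ee_pos: [484.2, -69.1, 151.9]
orientation: [-1.285, 1.08, -1.083]
ft_force: [0.0, -0.1, -1.2]
width: 88.0
```

```bash
python3 - <<'E'
from h import *
from workcell import ctrl
d,o,P=wshot(ctrl,"w11");Z=P[...,2]
m=(Z>64)&(Z<78)&(np.hypot(P[...,0]-482,P[...,1]+67)<45)
q=P[m];print(m.sum(),cv2.minEnclosingCircle(q[:,:2].astype(np.float32)))
E
```

```text
t 21.625 pos [484.2 -69.1 151.9] F [ 0.  -0.1 -1.2] w 88.0
tool y [ 0.001 -0.    -1.   ] jaw yaw deg 9.9 q [-0.17  0.36  1.99 -0.    0.79 -0.34]
4387 ((482.2966613769531, -67.21554565429688), 29.97931671142578)
```

View pics/w11.png

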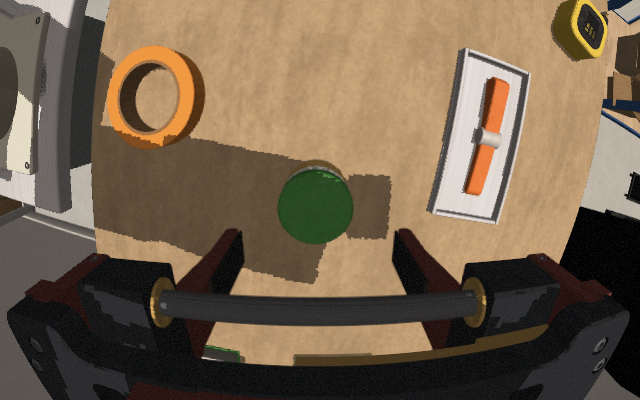

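The jar lid is at (316,205), centred between the fingers. Descending.

Call:
{"api": "servo_tool", "payload": {"moves": "-0.0015 0.0015 -0.05 0 0 0;-0.0015 0.0015 -0.09 0 0 0;-0.0015 0.0015 -0.1 0 0 0;-0.0015 0.0015 -0.1 0 0 0;-0.0015 0.0015 -0.1 0 0 0"}}

```text
t: 22.3
ee_pos: [483.0, -67.2, 52.8]
orientation: [-1.284, 1.08, -1.083]
ft_force: [-0.6, 0.7, 0.1]
width: 87.7
```

Call:
{"api": "servo_tool", "payload": {"moves": "0 0 0 0 0 0;0 0 0 0 0 0;0 0 0 0 0 0;0 0 0 0 0 0;0 0 0 0 0 0;0 0 0 0 0 0;0 0 0 0 0 0", "hand": 255}}

```text
t: 23.18
ee_pos: [482.0, -66.8, 51.8]
orientation: [-1.286, 1.081, -1.081]
ft_force: [-1.8, 0.6, 6.0]
width: 58.7
```

Call:
{"api": "servo_tool", "payload": {"moves": "0 0 0.05 0 0 0;0.01 -0.04 0.08 0 0 0;0.0815 -0.3427 0.08 0 0 0;0.0815 -0.3427 0.08 0 0 0;0.0815 -0.3427 0.08 0 0 0;0.0815 -0.3427 0.08 0 0 0;0.0815 -0.3427 0.08 0 0 0;0.0815 -0.3427 0.08 0 0 0"}}

```text
t: 24.18
ee_pos: [563.4, -413.6, 130.7]
orientation: [-1.285, 1.083, -1.085]
ft_force: [-0.5, 0.7, -2.2]
width: 58.4
```

Call:
{"api": "servo_tool", "payload": {"moves": "0 0 0 0 0 0;0 0 0 0 0 0"}}

```text
t: 24.42
ee_pos: [562.9, -407.8, 131.0]
orientation: [-1.286, 1.082, -1.079]
ft_force: [0.3, 0.1, -2.3]
width: 58.4
```

```bash
python3 - <<'E'
from h import *
from workcell import ctrl
d,o,P=wshot(ctrl,"w12")
E
```

```text
t 24.425 pos [ 562.9 -407.8  131. ] F [ 0.3  0.1 -2.3] w 58.4
tool y [-0.001  0.001 -1.   ] jaw yaw deg 9.9 q [-0.64  0.65  1.53  0.    0.97 -0.82]
```

View pics/w12.png

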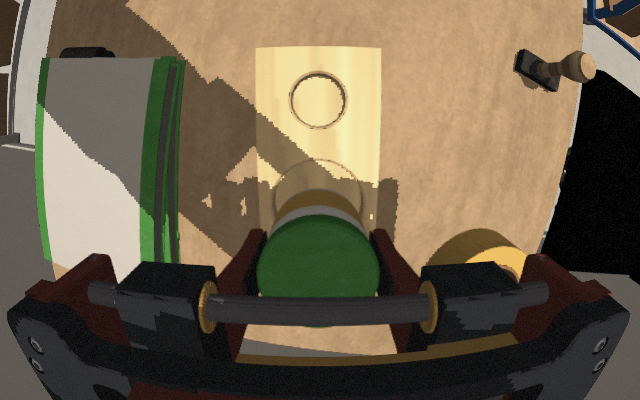

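The jar is held upright at (318,265), aligned with the large well. Lowering it now.

Call:
{"api": "servo_tool", "payload": {"moves": "0.0005 -0.0015 -0.03 0 0 0;0.0005 -0.0015 -0.05 0 0 0;0.0005 -0.0015 -0.065 0 0 0;0.0005 -0.0015 -0.072 0 0 0;0.0005 -0.0015 -0.072 0 0 0;0.0005 -0.0015 -0.072 0 0 0"}}

```text
t: 25.22
ee_pos: [564.2, -411.3, 60.2]
orientation: [-1.286, 1.08, -1.082]
ft_force: [-0.6, 0.3, -1.9]
width: 58.7
```

Call:
{"api": "servo_tool", "payload": {"moves": "0 0 -0.001 0 0 0;0 0 -0.002 0 0 0;0 0 -0.002 0 0 0"}}

```text
t: 25.6
ee_pos: [564.0, -411.3, 57.9]
orientation: [-1.286, 1.081, -1.082]
ft_force: [-1.0, -0.6, -0.1]
width: 58.6
```

Call:
{"api": "servo_tool", "payload": {"moves": "0 0 0 0 0 0;0 0 0 0 0 0;0 0 0 0 0 0;0 0 0 0 0 0;0 0 0.06 0 0 0;0 0 0.12 0 0 0;0 0.04 0.16 0 0 0;0 0.04 0.16 0 0 0", "hand": 30}}

```text
t: 26.6
ee_pos: [565.6, -370.2, 221.6]
orientation: [-1.286, 1.074, -1.085]
ft_force: [-0.2, -1.0, 0.0]
width: 77.4
```

```bash
python3 - <<'E'
from h import *
from workcell import ctrl
d,o,P=wshot(ctrl,"w13");Z=P[...,2]
m=(Z>68)&(Z<84)&(np.hypot(P[...,0]-564,P[...,1]+410)<45)
m[:,:250]=0;m[:,390:]=0
q=P[m];print(m.sum(),cv2.minEnclosingCircle(q[:,:2].astype(np.float32)),np.percentile(q[:,2],[5,50,95]))
E
```

```text
t 26.6 pos [ 565.6 -370.2  221.6] F [-0.2 -1.   0. ] w 77.4
tool y [ 0.005 -0.003 -1.   ] jaw yaw deg 10.0 q [-0.6   0.52  1.53  0.    1.09 -0.77]
2543 ((564.6343994140625, -412.1038513183594), 30.106666564941406) [74.65985749 76.71906609 77.89122372]
```

View pics/w13.png

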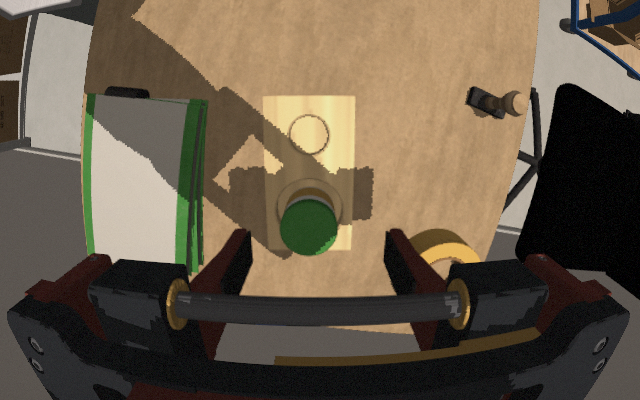

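The jar is seated in the large well at (309,225), with its lid top at 76.7 mm. Back to the stick.

Call:
{"api": "servo_tool", "payload": {"moves": "-0.1345 0.555 -0.045 0 0 0;-0.1345 0.555 -0.045 0 0 0;-0.1345 0.555 -0.045 0 0 0;-0.1345 0.555 -0.045 0 0 0;-0.1345 0.555 -0.045 0 0 0;-0.1345 0.555 -0.045 0 0 0;-0.1345 0.555 -0.045 0 0 0;-0.1345 0.555 -0.045 0 0 0", "hand": 60}}

```text
t: 27.65
ee_pos: [445.4, 114.5, 176.7]
orientation: [-1.288, 1.083, -1.081]
ft_force: [1.0, -0.6, 0.3]
width: 66.9
```

Call:
{"api": "servo_tool", "payload": {"moves": "0 0.001 0 0 0 0;0 0.001 0 0 0 0"}}

```text
t: 27.9
ee_pos: [446.2, 114.0, 177.2]
orientation: [-1.288, 1.081, -1.08]
ft_force: [-0.3, -0.1, -0.2]
width: 67.1
```

Call:
{"api": "servo_tool", "payload": {"moves": "-0.0165 0.07 0 0 0 0;-0.0165 0.07 0 0 0 0;-0.0165 0.07 0 0 0 0;-0.0165 0.07 0 0 0 0"}}

```text
t: 28.4
ee_pos: [430.3, 183.0, 178.1]
orientation: [-1.286, 1.083, -1.083]
ft_force: [0.2, -0.1, -0.6]
width: 67.4
```

```bash
python3 - <<'E'
from h import *
from workcell import ctrl
d,o,P=wshot(ctrl,"w14");Z=P[...,2]
m=(Z>90)&(Z<105)&(np.hypot(P[...,0]-430,P[...,1]-182)<30)
q=P[m];print(m.sum(),cv2.minEnclosingCircle(q[:,:2].astype(np.float32)))
E
```

```text
t 28.4 pos [430.3 183.  178.1] F [ 0.2 -0.1 -0.6] w 67.4
tool y [-0. -0. -1.] jaw yaw deg 9.8 q [ 0.38  0.29  2.02 -0.    0.83  0.21]
917 ((429.6201171875, 183.7549591064453), 13.475926399230957)
```

View pics/w14.png

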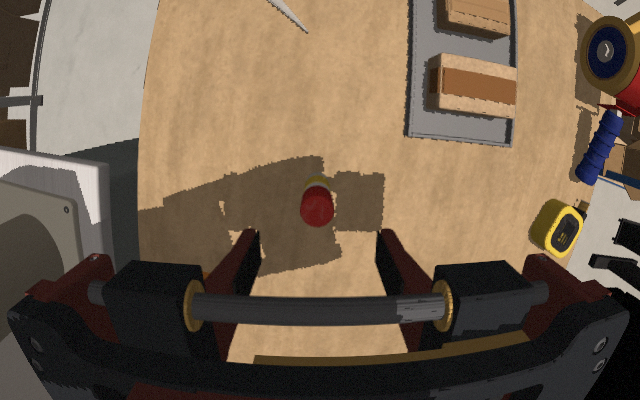

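The stick is still upright at (318,205), measured at (429.6,183.8). Descending and closing, this time checking the width before lifting.

Call:
{"api": "servo_tool", "payload": {"moves": "-0.0005 0.0005 -0.05 0 0 0;-0.0005 0.0005 -0.1 0 0 0;-0.0005 0.0005 -0.116 0 0 0;-0.0005 0.0005 -0.116 0 0 0;-0.0005 0.0005 -0.116 0 0 0"}}

```text
t: 29.08
ee_pos: [430.6, 185.2, 63.6]
orientation: [-1.284, 1.08, -1.082]
ft_force: [-0.9, 0.7, -0.0]
width: 67.2
```

Call:
{"api": "servo_tool", "payload": {"moves": "0 0 0 0 0 0;0 0 0 0 0 0;0 0 0 0 0 0;0 0 0 0 0 0;0 0 0 0 0 0;0 0 0 0 0 0;0 0 0 0 0 0;0 0 0 0 0 0", "hand": 255}}

```text
t: 30.08
ee_pos: [429.5, 185.0, 62.3]
orientation: [-1.286, 1.081, -1.081]
ft_force: [0.5, 0.6, 2.4]
width: 25.7
```

Call:
{"api": "servo_tool", "payload": {"moves": "0 0 0.06 0 0 0;0 0 0.11 0 0 0;0.119 -0.507 0.11 0 0 0;0.119 -0.507 0.11 0 0 0;0.119 -0.507 0.11 0 0 0;0.119 -0.507 0.11 0 0 0;0.119 -0.507 0.11 0 0 0;0.119 -0.507 0.11 0 0 0"}}

```text
t: 31.08
ee_pos: [515.1, -182.2, 172.0]
orientation: [-1.286, 1.082, -1.081]
ft_force: [0.6, 0.6, -0.5]
width: 25.7
```

```bash
python3 - <<'E'
from h import *
from workcell import ctrl
o=ctrl.get_obs();print(o["ee_pos"],o["width"])
E
```

```text
[ 515.09796082 -182.23057315  172.04196024] 25.74957912154781
```

Call:
{"api": "servo_tool", "payload": {"moves": "0.0334 -0.138 0 0 0 0;0.0334 -0.138 0 0 0 0;0.0334 -0.138 0 0 0 0;0.0334 -0.138 0 0 0 0;0.0334 -0.138 0 0 0 0;0.0334 -0.138 0 0 0 0"}}

```text
t: 31.82
ee_pos: [548.4, -316.4, 172.2]
orientation: [-1.287, 1.081, -1.079]
ft_force: [0.9, -0.6, -0.4]
width: 25.9
```

```bash
python3 - <<'E'
from h import *
from workcell import ctrl
d,o,P=wshot(ctrl,"w15")
E
```

```text
t 31.825 pos [ 548.4 -316.4  172.2] F [ 0.9 -0.6 -0.4] w 25.9
tool y [-0.001  0.    -1.   ] jaw yaw deg 10.0 q [-0.54  0.52  1.66  0.    0.97 -0.72]
```

View pics/w15.png

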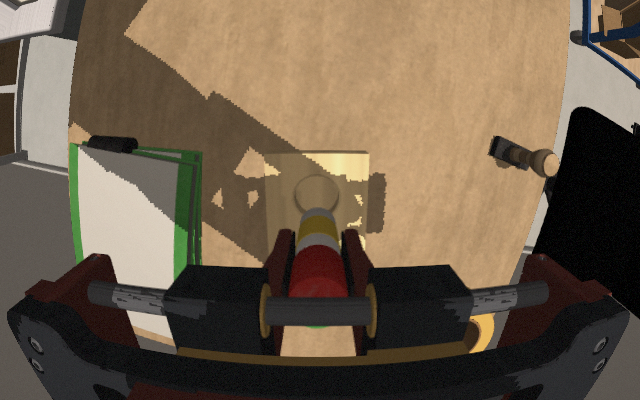

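The stick is held upright at (318,270), just behind the small well at (316,195). I'll correct y by -5.5 mm and lower.

Call:
{"api": "servo_tool", "payload": {"moves": "0 -0.0055 -0.03 0 0 0;0 -0.0055 -0.06 0 0 0;0 -0.0055 -0.085 0 0 0;0 -0.0055 -0.1 0 0 0;0 -0.0055 -0.102 0 0 0;0 -0.0055 -0.102 0 0 0;0 -0.0055 -0.102 0 0 0"}}

```text
t: 32.75
ee_pos: [549.2, -324.0, 71.3]
orientation: [-1.286, 1.08, -1.083]
ft_force: [-0.2, -0.8, -0.3]
width: 26.0
```

Call:
{"api": "servo_tool", "payload": {"moves": "0 0 -0.001 0 0 0;0 0 -0.002 0 0 0;0 0 -0.002 0 0 0;0 0 -0.002 0 0 0"}}

```text
t: 33.25
ee_pos: [548.6, -323.7, 68.3]
orientation: [-1.286, 1.081, -1.081]
ft_force: [0.8, 0.0, 0.5]
width: 26.0
```

Call:
{"api": "servo_tool", "payload": {"moves": "0 0 0 0 0 0;0 0 0 0 0 0;0 0 0 0 0 0;0 0 0 0 0 0;0 0 0 0 0 0;0 0 0.06 0 0 0;0 0 0.12 0 0 0;0 0 0.15 0 0 0", "hand": 90}}

```text
t: 34.25
ee_pos: [549.7, -324.3, 221.9]
orientation: [-1.285, 1.077, -1.085]
ft_force: [-0.0, 0.1, -1.3]
width: 56.9
```

Call:
{"api": "servo_tool", "payload": {"moves": "-0.03 0.06 0.02 0 0 0;-0.05 0.12 0.02 0 0 0;-0.06 0.16 0.02 0 0 0;-0.06 0.16 0.02 0 0 0;-0.06 0.16 0.02 0 0 0;-0.06 0.16 0.02 0 0 0"}}

```text
t: 35.0
ee_pos: [489.1, -164.6, 238.3]
orientation: [-1.285, 1.081, -1.082]
ft_force: [0.7, -0.0, 1.0]
width: 56.8
```

```bash
python3 - <<'E'
from h import *
from workcell import ctrl
o=ctrl.get_obs();print(o["t"],o["ee_pos"],o["ft_force"],abs(o["qvel"]).max())
for n in("top","scene"):
    d=ctrl.get_image(n);cv2.imwrite(f"pics/{n}2.png",d["pixels"][:,:,::-1])
    P=cloud(d);Z=P[...,2]
    m=((Z>9)&(Z<130)&(P[...,0]>400)&(P[...,0]<820)&(P[...,1]>-460)&(P[...,1]<480)).astype(np.uint8)
    k,l,s,c=cv2.connectedComponentsWithStats(m)
    for i in range(1,k):
        if s[i,4]<40: continue
        q=P[l==i]; zt=np.percentile(q[:,2],97);t=q[q[:,2]>zt-5];r=cv2.minAreaRect(t[:,:2].astype(np.float32))
        print(n,c[i].round(),"ztop",zt.round(1),np.round(r[0]),np.round(r[1]),round(r[2],1))
    m=(Z>90)&(Z<115)&(np.hypot(P[...,0]-548,P[...,1]+323)<25);q=P[m]
    if len(q): print("stick",len(q),q.mean(0),q[:,2].max())
E
```

```text
35.0 [ 489.06384053 -164.58973637  238.271886  ] [ 0.68124167 -0.00159063  0.95395339] 0.003412787539812703
top [191. 143.] ztop 112.2 [770. 437.] [57. 87.] 2.4
top [436. 153.] ztop 52.5 [ 741. -436.] [106.  47.] 0.6
top [255. 150.] ztop 40.5 [751. 187.] [68. 61.] 77.3
top [378. 149.] ztop 84.3 [ 758. -238.] [17. 20.] 90.0
top [292. 182.] ztop 20.9 [639.  40.] [114.  80.] 89.5
top [325. 188.] ztop 19.7 [627. -56.] [46. 96.] 56.8
top [303. 183.] ztop 26.6 [640.  31.] [14. 89.] 0.2
top [188. 191.] ztop 20.4 [615. 416.] [ 9. 92.] 12.3
top [422. 204.] ztop 99.5 [ 550. -327.] [25. 18.] 71.8
top [216. 205.] ztop 49.4 [564. 315.] [88. 53.] 7.0
top [191. 208.] ztop 43.7 [554. 400.] [75. 47.] 6.9
top [230. 216.] ztop 20.2 [530. 267.] [ 50. 101.] 57.6
top [179. 219.] ztop 20.5 [520. 448.] [79. 18.] 24.3
top [429. 250.] ztop 52.7 [ 413. -397.] [126.  23.] 89.8
stick 45 [ 548.46818772 -326.31442357  100.77690669] 105.48991548252934
scene [275. 127.] ztop 50.0 [ 417. -381.] [154.  34.] 89.7
scene [245. 148.] ztop 92.9 [ 551. -324.] [25. 28.] 2.9
scene [178. 169.] ztop 50.0 [ 745. -434.] [112.  51.] 0.8
scene [221. 196.] ztop 81.8 [ 760. -234.] [22. 23.] 8.2
scene [320. 221.] ztop 18.1 [643.  16.] [ 89. 173.] 0.7
scene [322. 221.] ztop 25.9 [646.  49.] [70. 24.] 88.1
scene [452. 265.] ztop 46.6 [564. 354.] [ 93. 128.] 8.2
scene [343. 276.] ztop 39.2 [756. 188.] [70. 63.] 75.7
scene [418. 320.] ztop 112.3 [773. 435.] [60. 93.] 3.5
stick 58 [ 551.86348721 -320.29786765   98.63113294] 105.12510242283838
```

View pics/scene2.png

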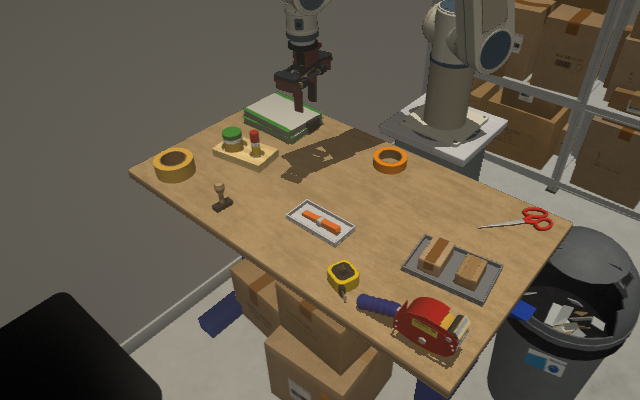

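View pics/top2.png

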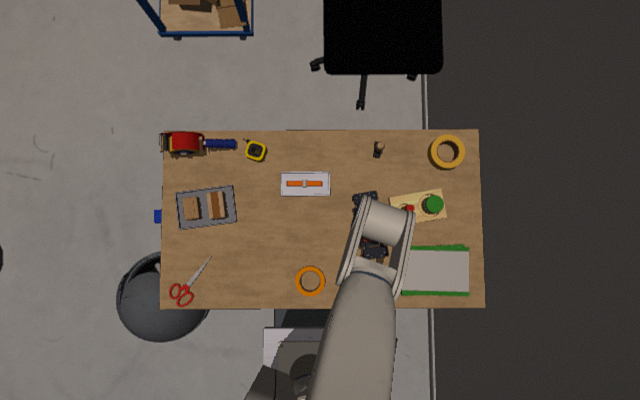

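Everything is where it should be. In the scene view the jar (232,135) and stick (255,140) are upright in the wells, the clamp is at (321,221) and the cartons at (436,255) and (471,270). The tape measure and stamp haven't moved, and the arm is clear and at rest.

```bash
python3 - <<'E'
from workcell import ctrl
print(ctrl.close_job())
E
```

```text
the job is handed in; nothing more can be done
None
```

All five things are sorted and the job is handed in at about 35 s of the 109 s allowed. It reports no verdict, so what follows rests on my own measurements.

| Thing | Where it ended up | Height check |
|---|---|---|
| Clamp | flat in the narrow tray, 3–4 mm from its centre | top at 26 mm, as expected |
| Large carton | wide tray, about 42 mm from the tray centre on the -y side, long side across the tray | top at 45 mm, so on the floor |
| Small carton | wide tray, about 44 mm from the tray centre on the +y side, long side across the tray | top at 40 mm, so on the floor |
| Paste jar | large well, within 3 mm of its centre | top at 76.7 mm, so on the floor |
| Glue stick | small well, within about 4 mm of its centre | underside about 6 mm by arm height at release |

The tape measure and rubber stamp measured within about 3 mm of where they started, and the arm ended clear and still.

**Problems and disagreements:**
- **Glue stick grasp:** my first grasp missed because I lifted before the fingers had closed. The stick stayed upright where it was, and the second grasp held.
- **Camera differences:** the top and scene cameras differ by up to about 6 mm in position. On the stick's top they gave scattered heights, up to 105 mm where 102 mm is expected. I judged it seated from the arm height at release, without a close-up afterwards.

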